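# Find and press the concealed catch of the tray caddy

## Robot

A 7-joint arm with a two-finger parallel gripper is mounted at the origin on the work surface. World frame = base frame: x ahead of the robot, y to its left, z up, the work surface at z = 0. Lengths are in mm, angles in rad, forces in N, time in s.
With the tool pointing down it reaches from about 350 to 900 mm from the base axis. Payload 19.9 kg.
Tool frame: the origin (TCP) lies at the very end of the fingers, on their centre line; the grasp point (between the pads) lies 19 mm behind it (manip.pinch_z is the distance from the TCP to the grasp point, in mm); z points along the fingers, y is the direction in which the jaws open and shut (so a half turn about z gives the same grasp; the last joint's range is limited). The gripper opens to 85 mm and grips with 20 to 120 N. Pads are 22 mm wide; open, the fingers measure 114 mm over their backs; the gripper's body (76 mm by 85 mm) begins 54 mm behind the grasp point. The pads swing forward as they close: fully open they stand 13 mm farther back than shut.
Start: joints at [1.071, 0.417, -0.01, 1.614, 0.005, 1.111, -0.053], TCP at [276.788, -560.348, 231.26] pointing down, gripper open.
Joint ranges: [-2.81, 2.81], [-0.39, 2.02], [-1.27, 1.25], [0.06, 2.57], [-1.19, 4.33], [0.19, 2], [-2.82, 2.82]. Speed limits (rad/s): [1.89, 1.89, 2.39, 2.39, 3.01, 3.01, 3.01].

## Interface

Orientations are given as a rotation vector (axis times angle).
In Python, from workcell import manip gives the robot as it stands.
- The arm moves only by the shell command python3 -m crank 'ROWS' [FORCE]. ROWS is JSON, a list of rows, each an object with "linear": the shift along the tool's x, y, z in m, a list of three; "roll": the turn about the tool's z in degrees; "gripper": the closure, from 0 (fully open) to 1 (shut). A call has 1 to 10 rows; each row shifts and turns the pose as measured when the row begins, along the tool's axes as they then stand; what a row does not reach is not made up. A row lasts 1/8 s, in which the tool goes at most 62.5 mm and 10.7 degrees, less where a joint would pass 70% of its speed; a pose out of reach is approached as far as the arm can. A call with a gripper value outside its range is refused whole. The fingers move at their own pace and stop on an object; FORCE is the grip in N (left out, the last holds). Time passes only in rows, so rows that do not move let the fingers close. It gives the time, the measured TCP pose, the force and the opening at its end, in the units of the state.
- manip.state(): the state, without advancing time (a new reading comes with each control period).
- manip.read_camera(name): name is "side" or "top" or "wrist"; returns (picture, depth): 400x640x3 uint8, red, green, blue; 400x640 float32, mm along the optical axis (not along the pixel's ray), 0 where there is no reading.
- manip.calibration(name): a dict with "vfov" (degrees; the focal length in pixels is half the picture's height over the tangent of half this angle, whatever the lens; pixels are square), "cx", "cy" (the principal point, pixels), "k1" (the pictures are not rectified: a ray, as slopes to the right and down, at radius r is drawn at 1 + k1 r^2 times it, then the intrinsics apply), "R" (3x3) and "t" (3): a world point X has camera coordinates R X + t; the wrist camera has in their place "mount" (4x4, takes a point from camera to tool coordinates, whose origin is the TCP and whose axes are the flange's). Camera axes: x right, y down, z forward; pixel columns grow to the right and rows downward; lengths in mm; the calibration is good to about 2 mm. A picture is of the moment at which its call begins: read the wrist's pose just before it. calibration takes no time and is no camera call.
- manip.close_job(): hands the job in, once; it reports no verdict.
The state is a dict: "t": time; "joints": joint angles; "dq": joint speeds; "joint_torque": joint torques, N m; "ee_pos": TCP position; "ee_rot": TCP orientation; "ft_force": force on the tool from outside, world axes, zero at the start; "moment": the same for the moment, N m; "grip_width": opening from 0.0 (shut) to 1.0 (fully open).
Only numpy, scipy, OpenCV 4.12 (cv2) and the standard library are available. Lean on these libraries where they do the work, as an engineer would, in place of code of your own. Each camera call takes 0.05 s, during which the arm holds its last target.

## Task

The black tray caddy on the aquarium stand is latched shut. Find the concealed flush catch in the grey panel strip on its top, by touch or by eye, and press it in with a fingertip, without bearing hard on anything, so that the tray springs out by itself; then take the hand away and leave the tray open and the catch free to come back up. Do not pick up or shift any of the other things on the stand or on the caddy.

Things in the scene. Friction and masses are not known exactly. Their poses are not given: they have to be found in the camera images.
- caddy: Black plastic tray caddy, fixed to the stand: 220 mm deep (its x) by 380 mm wide (its y) by 110 mm high, flat rigid top. Origin: centre of its underside. z up; its front with the tray looks along its own -x, roughly to the robot; keep 60 mm in front of it free. The clip and scoop rest on the rear band of its top, over 50 mm to the +x side of the panel's middle line.
- panel (a point): Middle of the grey panel strip, level (within 0.5 mm) with the caddy's top, 110 mm above the work surface; axes as the caddy's. The strip shows 70 mm (x) by 160 mm (y). The catch lies in it on the middle line (x = 0), its centre anywhere from 50 mm to the -y side to 50 mm to the +y side of this point: where is not told, it must be felt or seen.
- catch (a joint): How far the catch is pressed, m: 0 at rest, 0.007 at its lower stop; from about 0.004 on it releases the tray. A flat cap, slightly darker grey, in a recess of 46 mm (x) by 50 mm (y) in the strip, its top 2 mm below the strip's surface; the finger must go into the recess. Sprung: about 1.5 N to start moving, about 5 N at the stop; it comes back up when let go.
- tray (a joint): How far the tray has come out of the caddy towards the caddy's -x, m: 0 shut and latched, 0.055 fully sprung out. A spring of about 4 N pushes it out within about a second of its release; it cannot be pulled out while latched and stays out by itself.
- jar: Clear open glass jar, 80 mm across, 115 mm high, loose on the work surface; origin at the centre of its underside.
- cave: White ceramic cave, an arch about 115 mm wide, 90 mm deep, 65 mm high, loose on the work surface; origin at the centre of its underside.
- clip: Blue suction cup with a small clip on it, 42 mm across, 28 mm high, loose on the top of the caddy, behind the panel on its -y half; origin at the centre of its underside.
- scoop: Small orange plastic scoop, 125 mm long, 40 mm wide, 20 mm high, loose on the top of the caddy, behind the panel on its +y half, lying about along the caddy's y; origin on its underside near its middle.
- conditioner: Amber bottle with a white cap, 60 mm across, 150 mm high, loose on the work surface; origin at the centre of its underside.
- tin: Green food tin with a white label, 70 mm across, 80 mm high, loose on the work surface; origin at the centre of its underside.
- scraper: Green magnet scraper with a black grip, 80 x 45 x 36 mm, loose on the work surface; origin at the centre of its underside.

How it is judged:
By the outcome, as a careful person would: the job done as asked, in the order asked, and still so for the second after the job is handed in, with the robot touching nothing.
It also fails if it takes over 56 s, if anything falls off the work surface, if the arm or the gripper's body presses on something with over 40 N, if the wrist force passes 120 N, or if a joint passes its speed limit or range.

## Working session

There is one attempt and no reset: what is moved stays moved. The work goes in short steps, Python scripts to look and compute and a shell command to move; the robot and the scene stay as the last step left them, time stands still between calls to the robot, and variables do not carry over. Pictures are saved under pics/ and viewed, and the job is handed in when it is done.

```bash
mkdir -p pics; ls
python3 - <<'E'
from workcell import manip
import cv2,numpy as np
s=manip.state();print(s['t'],s['ee_pos'],s['ee_rot'],s['ft_force'],s['grip_width'])
for n in ['side','top']:
    p,d=manip.read_camera(n);cv2.imwrite(f'pics/{n}0.png',p[:,:,::-1]);np.save(f'pics/{n}0.npy',d)
    c=manip.calibration(n);print(n,c)
print(manip.calibration('wrist'))
E
```

```text
pics
0.0 [ 276.65020682 -560.06026679  230.66486322] [-3.05814563e+00 -7.14169644e-01  5.26766950e-04] [-1.32080658 -0.00802442 -0.46254599] 1.001694177242048
side {'vfov': 51.205655652383236, 'cx': 320.70760464343846, 'cy': 196.52349345197177, 'k1': -0.0073212616923074075, 'R': array([[-0.89834362, -0.43924752, -0.00635237],
       [-0.2776599 ,  0.57895354, -0.76662754],
       [ 0.34041697, -0.68693116, -0.64206064]]), 't': array([ 480.92685511,  238.75307665, 1218.96133   ])}
top {'vfov': 44.48547105426691, 'cx': 318.7123578084115, 'cy': 197.12004295755693, 'k1': 0.05102871364762079, 'R': array([[ 0.0185612 , -0.99978077,  0.0096894 ],
       [-0.98360982, -0.01999768, -0.17919769],
       [ 0.17935217, -0.00620446, -0.98376537]]), 't': array([ -23.21520494,  521.18102548, 1439.72893661])}
{'vfov': 62.46918422375317, 'cx': 320.1697757961343, 'cy': 203.35265968614675, 'k1': -0.06249196190147714, 'mount': array([[ 5.03658775e-04, -9.49041680e-01, -3.15150179e-01,
         8.09284249e+01],
       [ 9.99999845e-01,  5.52884733e-04, -6.67997679e-05,
         6.96707568e-02],
       [ 2.37637487e-04, -3.15150097e-01,  9.49041812e-01,
        -1.41745908e+02],
       [ 0.00000000e+00,  0.00000000e+00,  0.00000000e+00,
         1.00000000e+00]])}
```

View pics/top0.png

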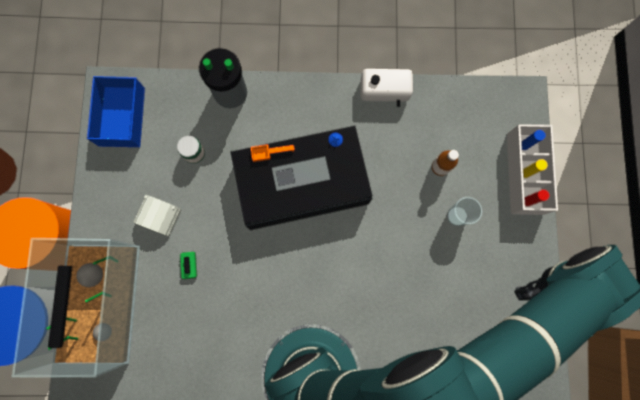

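View pics/side0.png

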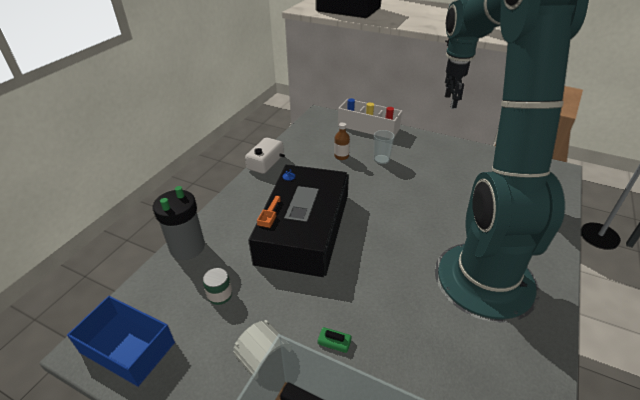

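The top view shows the grey strip at about (302,173) and a darker square, probably the catch, at about (286,177). In the side view the square is at about (298,212). Next I measure both.

```bash
cat > h.py <<'E'
import numpy as np,cv2
from workcell import manip
def ray(c,uv):
    f=200/np.tan(np.radians(c['vfov'])/2)
    d=np.array([(uv[0]-c['cx'])/f,(uv[1]-c['cy'])/f]); s=d.copy()
    for _ in range(20): s=d/(1+c['k1']*(s@s))
    return np.array([s[0],s[1],1.])
def plane(c,uv,z,R=None,t=None):
    # R,t world->cam
    R=c['R'];t=c['t']
    o=-R.T@t; v=R.T@ray(c,uv); return o+v*(z-o[2])/v[2]
def wristcal(s):
    c=dict(manip.calibration('wrist'));T=np.eye(4);T[:3,:3]=cv2.Rodrigues(np.array(s['ee_rot']))[0];T[:3,3]=s['ee_pos']
    M=np.linalg.inv(T@c['mount']);c['R']=M[:3,:3];c['t']=M[:3,3];return c
E
python3 - <<'E'
from h import *
for n,roi in [('top',(225,120,380,235)),('side',(245,160,355,280))]:
    p=cv2.imread(f'pics/{n}0.png');c=manip.calibration(n);x0,y0,x1,y1=roi
    hsv=cv2.cvtColor(p,cv2.COLOR_BGR2HSV)
    g=p[:,:,1].astype(int)
    # strip within the black top: grey
    q=np.zeros(g.shape,np.uint8)
    q[y0:y1,x0:x1]=((g>60)&(hsv[:,:,1]<70))[y0:y1,x0:x1]
    nn,l,st,ce=cv2.connectedComponentsWithStats(q)
    tgt=(302,173) if n=='top' else (300,200)
    k=l[tgt[1],tgt[0]];print(n,st[k],ce[k])
    m=(l==k).astype(np.uint8);m=cv2.morphologyEx(m,cv2.MORPH_CLOSE,np.ones((5,5)))
    cn=max(cv2.findContours(m,0,2)[0],key=cv2.contourArea);r=cv2.minAreaRect(cn);b=cv2.boxPoints(r)
    W=np.array([plane(c,x,110) for x in b]);print('strip',W.mean(0),W,[np.linalg.norm(W[i]-W[i-1]) for i in range(4)])
    print(np.unique(g[m>0],return_counts=True))
    big=cv2.resize(p[y0:y1,x0:x1],None,fx=5,fy=5,interpolation=cv2.INTER_CUBIC);cv2.imwrite(f'pics/{n}0z.png',big)
E
```

```text
top [ 272  156   59   35 1363] [300.49009538 173.1841526 ]
strip [580.72023583  41.78843642 110.        ] [[597.18062989 129.99042648 110.        ]
 [636.03590857 -29.55144309 110.        ]
 [563.88611356 -45.77827855 110.        ]
 [525.7782913  112.49304083 110.        ]] [np.float64(73.51498119330995), np.float64(164.20517904967497), np.float64(73.95203248127147), np.float64(162.7943999474346)]
(array([ 61,  62,  63,  64,  65,  66,  67,  68,  69,  70,  71,  72,  73,
        74,  75,  76,  77,  78,  79,  80,  81,  82,  83,  84,  85,  86,
        87,  88,  89,  90,  91,  92,  93,  94,  95,  96,  97,  98,  99,
       100, 101, 102, 103, 104, 105, 106, 107, 108, 109, 110, 111, 112,
       113, 114, 115, 116, 117, 118, 119, 120, 121, 122, 123, 124, 125,
       126, 127, 128, 129, 130, 131, 132, 133, 134, 135]), array([  4,   7,   5,   3,   3,   3,   1,   5,   3,   7,   5,   1,   1,
         3,   4,   4,   3,   1,   4,   2,   4,   1,   5,   3,   4,   4,
         6,   3,  11,  14,  23,  51,  70,  37,  20,  12,  10,  13,  10,
        10,   9,   8,   9,   6,  11,   5,   7,  13,  12,   7,  
[... 374 characters left out ...]
6298684  131.99164494 110.        ]] [np.float64(72.8428648172923), np.float64(181.17427352372403), np.float64(81.9750922925001), np.float64(174.502419479635)]
(array([ 51,  52,  56,  58,  61,  63,  64,  65,  66,  67,  68,  69,  70,
        71,  72,  73,  74,  75,  76,  77,  78,  79,  80,  81,  82,  83,
        84,  86,  87,  88,  89,  90,  91,  92,  93,  94,  95,  96,  97,
        98,  99, 100, 101, 102, 103, 104, 105, 106]), array([  1,   1,   1,   2,   2,   4,   8,   7,   6,   4,   2,   4,   6,
        15,  24,  46,  39,  12,   3,   1,   1,   4,   3,   6,   2,   1,
         2,   6,   4,   6,   8,   2,   3,   4,   5,   7,   8,   2,   4,
        28, 136, 141,  62,  50,  36,  18,   9,   1]))
```

Run:
```python
from h import *
for n,roi,lo,hi in [('top',(275,165,305,192),75,105),('side',(284,200,312,224),60,84)]:
    p=cv2.imread(f'pics/{n}0.png');c=manip.calibration(n);x0,y0,x1,y1=roi
    g=p[:,:,1].astype(int);q=np.zeros(g.shape,np.uint8)
    q[y0:y1,x0:x1]=((g>=lo)&(g<=hi))[y0:y1,x0:x1]
    q=cv2.morphologyEx(q,cv2.MORPH_OPEN,np.ones((5,5)))
    cn=max(cv2.findContours(q,0,2)[0],key=cv2.contourArea);r=cv2.minAreaRect(cn);b=cv2.boxPoints(r)
    W=np.array([plane(c,x,108) for x in b]);print(n,r[0],W.mean(0).round(1),W.round(1).tolist(),[np.linalg.norm(W[i]-W[i-1]).round(1) for i in range(4)])
s=manip.state();R=cv2.Rodrigues(np.array(s['ee_rot']))[0];print(R.round(3))
```

```text
top (284.88824462890625, 176.24705505371094) [570.7  87.7 108. ] [[586.8, 117.4, 108.0], [599.0, 68.9, 108.0], [554.6, 58.0, 108.0], [542.5, 106.3, 108.0]] [np.float64(45.6), np.float64(50.0), np.float64(45.7), np.float64(49.7)]
side (298.0, 212.0) [570.3  86.1 108. ] [[601.0, 75.3, 108.0], [561.6, 56.4, 108.0], [540.2, 97.1, 108.0], [578.5, 115.5, 108.0]] [np.float64(46.0), np.float64(43.7), np.float64(45.9), np.float64(42.5)]
[[ 0.897  0.443 -0.001]
 [ 0.443 -0.897  0.001]
 [-0.    -0.001 -1.   ]]
```

View pics/top0z.png

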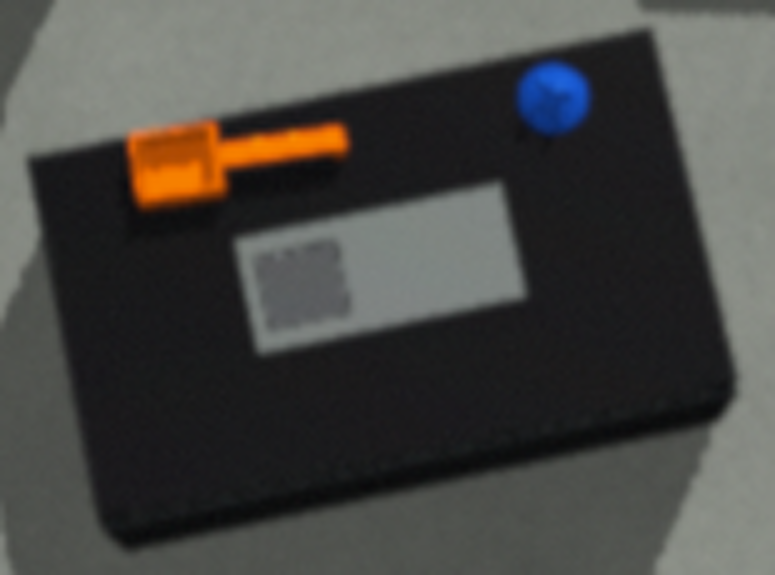

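Catch centre by both views is about (570.5, 87) at z 108. Its size (46 x 50) and its 47 mm offset from the panel middle both fit. I'll approach high with the gripper shut.

```bash
python3 -m crank '[{"linear":[0.02,-0.016,0],"roll":0,"gripper":1},{"linear":[0.04,-0.033,0],"roll":0,"gripper":1},{"linear":[0.04,-0.033,0],"roll":0,"gripper":1},{"linear":[0.04,-0.033,0],"roll":0,"gripper":1},{"linear":[0.04,-0.033,0],"roll":0,"gripper":1},{"linear":[0.04,-0.033,0],"roll":0,"gripper":1}]'
```

```text
t: 0.85
ee_pos: [394.4, -295.1, 228.7]
ee_rot: [-3.058, -0.704, 0.004]
ft_force: [0.8, 0.1, 1.2]
grip_width: -0.004
```

```bash
python3 -m crank '[{"linear":[0.04,-0.033,0],"roll":0,"gripper":1},{"linear":[0.04,-0.033,0],"roll":0,"gripper":1},{"linear":[0.04,-0.033,0],"roll":0,"gripper":1},{"linear":[0.04,-0.033,0],"roll":0,"gripper":1},{"linear":[0.04,-0.033,0],"roll":3,"gripper":1},{"linear":[0.04,-0.033,0],"roll":5,"gripper":1},{"linear":[0.02,-0.016,0],"roll":5,"gripper":1},{"linear":[0,0,0],"roll":0,"gripper":1}]'
python3 - <<'E'
from h import *
s=manip.state();R=cv2.Rodrigues(np.array(s['ee_rot']))[0];print(R.round(3),s['ee_pos']);print(1e-3*R.T@(np.array([570.5,87,140])-s['ee_pos']))
print('yaw',np.degrees(np.arctan2(R[1,0],R[0,0])))
E
```

```text
t: 1.85
ee_pos: [543.2, 22.7, 228.0]
ee_rot: [-3.118, -0.35, 0.007]
ft_force: [-0.7, -0.2, -0.3]
grip_width: -0.0
[[ 0.975  0.222 -0.005]
 [ 0.222 -0.975  0.003]
 [-0.004 -0.004 -1.   ]] [543.15910347  22.66714764 228.04056624]
[ 0.04127634 -0.05628752  0.08812129]
yaw 12.814299958603332
```

```bash
python3 -m crank '[{"linear":[0.01,-0.026,0],"roll":0,"gripper":1},{"linear":[0.01,-0.026,0],"roll":0,"gripper":1},{"linear":[0,0,0],"roll":0,"gripper":1}]'
python3 - <<'E'
from h import *
s=manip.state();p,d=manip.read_camera('wrist');cv2.imwrite('pics/w1.png',p[:,:,::-1]);np.save('pics/w1.npy',d)
np.savez('pics/w1s.npz',p=s['ee_pos'],r=s['ee_rot'])
E
```

```text
t: 2.22
ee_pos: [550.3, 76.6, 227.4]
ee_rot: [-3.119, -0.352, 0.01]
ft_force: [-0.8, -1.2, 0.4]
grip_width: 0.002
```

View pics/w1.png

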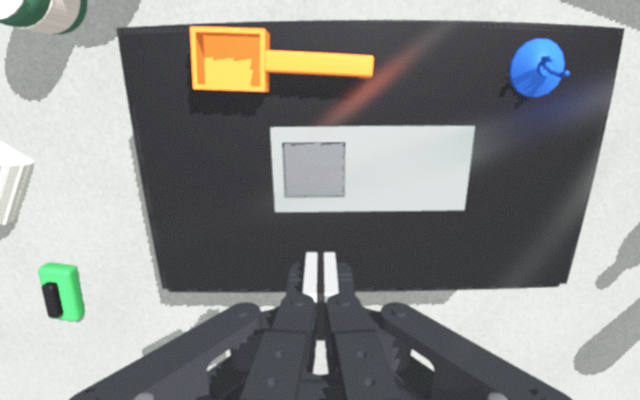

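The wrist view shows the catch recess at about (283–345, 142–197), well aligned with the tool. I'll work out its position from this view.

Run:
```python
from h import *
z=np.load('pics/w1s.npz');c=wristcal({'ee_pos':z['p'],'ee_rot':z['r']})
p=cv2.imread('pics/w1.png');g=p[:,:,1].astype(int);q=np.zeros(g.shape,np.uint8)
q[132:205,276:370]=(g<190)[132:205,276:370]&(g>90)[132:205,276:370]
q=cv2.morphologyEx(q,cv2.MORPH_OPEN,np.ones((5,5)))
cn=max(cv2.findContours(q,0,2)[0],key=cv2.contourArea);b=cv2.boxPoints(cv2.minAreaRect(cn));print(b)
W=np.array([plane(c,x,108) for x in b]);print(W.mean(0),W.round(1).tolist(),[np.linalg.norm(W[i]-W[i-1]).round(1) for i in range(4)])
W2=np.array([plane(c,x,110) for x in [(271,127),(475,125),(465,211),(275,212)]]);print('strip',W2.mean(0),W2.round(1).tolist())
d=np.load('pics/w1.npy');
for u,v in [(315,170),(400,170),(230,200)]:
    print((c['R'].T@(ray(c,(u,v))*d[v,u]-c['t'])).round(1))
```

```text
[[282. 142.]
 [344. 142.]
 [344. 197.]
 [282. 197.]]
[570.16630527  87.52636037 108.        ] [[586.9, 116.2, 108.0], [597.8, 68.7, 108.0], [553.8, 57.5, 108.0], [542.2, 107.7, 108.0]] [np.float64(45.5), np.float64(48.8), np.float64(45.4), np.float64(51.5)]
strip [581.25743802  41.28138708 110.        ] [[596.7, 126.6, 110.0], [634.3, -27.3, 110.0], [565.3, -44.9, 110.0], [528.6, 110.8, 110.0]]
[570.5  85.9 107.4]
[586.4  19.2 109.1]
[530.4 149.5 109.3]
```

```bash
python3 -m crank '[{"linear":[0.012,-0.003,0.02],"roll":0,"gripper":1},{"linear":[0.01,-0.003,0.03],"roll":0,"gripper":1},{"linear":[0,0,0.025],"roll":0,"gripper":1},{"linear":[0,0,0.01],"roll":0,"gripper":1},{"linear":[0,0,0],"roll":0,"gripper":1}]'
python3 - <<'E'
from h import *
s=manip.state();R=cv2.Rodrigues(np.array(s['ee_rot']))[0];print(s['ee_pos'],s['ft_force']);print((R.T@(np.array([570.3,87.3,112])-s['ee_pos'])).round(1))
E
```

```text
t: 2.9
ee_pos: [570.3, 78.5, 140.6]
ee_rot: [3.122, 0.342, -0.01]
ft_force: [-0.7, -1.0, -0.0]
grip_width: 0.001
[570.34198067  78.54976064 140.61574242] [-0.71674027 -1.00386371 -0.02160276]
[ 2.  -8.6 28.6]
```

```bash
python3 -m crank '[{"linear":[0.001,-0.005,0.005],"roll":0,"gripper":1},{"linear":[0.001,-0.005,0.010],"roll":0,"gripper":1},{"linear":[0,0,0.005],"roll":0,"gripper":1},{"linear":[0,0,0],"roll":0,"gripper":1},{"linear":[0,0,0],"roll":0,"gripper":1}]'
python3 - <<'E'
from h import *
s=manip.state();R=cv2.Rodrigues(np.array(s['ee_rot']))[0];print(s['ee_pos'],s['ft_force']);print((R.T@(np.array([570.3,87.3,112])-s['ee_pos'])).round(1))
E
```

```text
t: 3.52
ee_pos: [570.9, 89.3, 121.4]
ee_rot: [3.122, 0.342, -0.005]
ft_force: [0.8, 0.2, 0.5]
grip_width: 0.001
[570.92074155  89.2726349  121.41061934] [0.78056003 0.17479837 0.47522439]
[-1.   1.8  9.4]
```

```bash
python3 -m crank '[{"linear":[-0.001,0.002,0.004],"roll":0,"gripper":1},{"linear":[0,0,0.004],"roll":0,"gripper":1},{"linear":[0,0,0],"roll":0,"gripper":1}]'; python3 -m crank '[{"linear":[0,0,0.002],"roll":0,"gripper":1},{"linear":[0,0,0],"roll":0,"gripper":1}]'; python3 -m crank '[{"linear":[0,0,0.002],"roll":0,"gripper":1},{"linear":[0,0,0],"roll":0,"gripper":1}]'
```

```text
t: 3.9
ee_pos: [570.4, 86.7, 113.1]
ee_rot: [3.122, 0.341, -0.005]
ft_force: [-0.0, 0.4, -0.3]
grip_width: -0.002
t: 4.15
ee_pos: [570.4, 86.7, 111.0]
ee_rot: [3.122, 0.341, -0.004]
ft_force: [-0.1, -0.7, 0.3]
grip_width: 0.001
t: 4.4
ee_pos: [570.5, 86.7, 108.9]
ee_rot: [3.122, 0.341, -0.004]
ft_force: [0.4, 0.6, 0.2]
grip_width: -0.003
```

The fingertips are below the strip surface with no force, so they are in the recess. Now pressing gently.

```bash
python3 -m crank '[{"linear":[0,0,0.002],"roll":0,"gripper":1},{"linear":[0,0,0],"roll":0,"gripper":1}]'; python3 -m crank '[{"linear":[0,0,0.002],"roll":0,"gripper":1},{"linear":[0,0,0],"roll":0,"gripper":1}]'; python3 -m crank '[{"linear":[0,0,0.001],"roll":0,"gripper":1},{"linear":[0,0,0],"roll":0,"gripper":1}]'
```

```text
t: 4.65
ee_pos: [570.6, 86.8, 106.9]
ee_rot: [3.122, 0.341, -0.004]
ft_force: [0.8, -0.4, 0.2]
grip_width: -0.001
t: 4.9
ee_pos: [570.7, 86.8, 105.0]
ee_rot: [3.122, 0.341, -0.003]
ft_force: [-0.0, -0.3, 1.0]
grip_width: 0.001
t: 5.15
ee_pos: [570.8, 86.8, 104.1]
ee_rot: [3.122, 0.341, -0.003]
ft_force: [-1.7, -0.7, 1.3]
grip_width: -0.002
```

```bash
python3 -m crank '[{"linear":[0,0,0.001],"roll":0,"gripper":1},{"linear":[0,0,0],"roll":0,"gripper":1}]'; python3 -m crank '[{"linear":[0,0,0.001],"roll":0,"gripper":1},{"linear":[0,0,0],"roll":0,"gripper":1}]'
python3 - <<'E'
from h import *
p,d=manip.read_camera('top');cv2.imwrite('pics/top2.png',cv2.resize(p[120:250,215:390,::-1],None,fx=4,fy=4))
E
```

```text
t: 5.4
ee_pos: [570.9, 86.8, 103.2]
ee_rot: [3.122, 0.341, -0.003]
ft_force: [-1.4, -0.0, 3.1]
grip_width: 0.003
t: 5.65
ee_pos: [570.9, 86.8, 102.1]
ee_rot: [3.122, 0.341, -0.003]
ft_force: [-0.6, -0.2, 4.1]
grip_width: -0.003
```

View pics/top2.png

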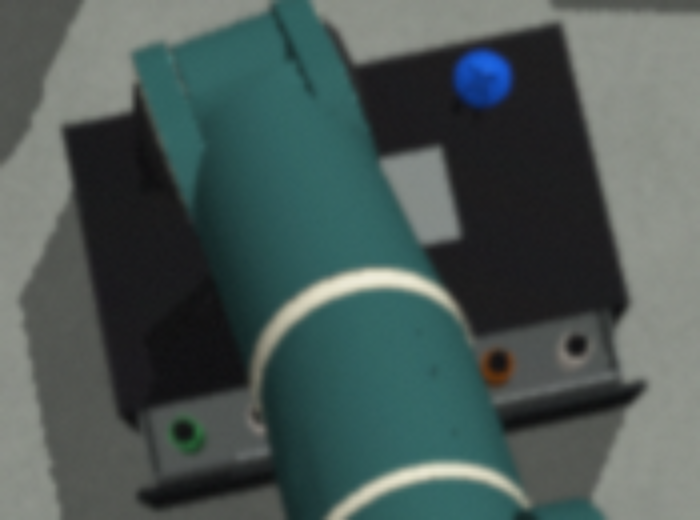

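The tray has sprung out along the front, with its contents visible at (185,433) to (575,345). I'll give it a moment, then withdraw straight up.

```bash
python3 -m crank '[{"linear":[0,0,0],"roll":0,"gripper":1},{"linear":[0,0,0],"roll":0,"gripper":1},{"linear":[0,0,0],"roll":0,"gripper":1},{"linear":[0,0,0],"roll":0,"gripper":1},{"linear":[0,0,-0.005],"roll":0,"gripper":1},{"linear":[0,0,-0.01],"roll":0,"gripper":1},{"linear":[0,0,-0.02],"roll":0,"gripper":1},{"linear":[0,0,-0.03],"roll":0,"gripper":1},{"linear":[0,0,-0.03],"roll":0,"gripper":1},{"linear":[0,0,-0.03],"roll":0,"gripper":1}]'
python3 -m crank '[{"linear":[-0.02,0.02,-0.02],"roll":0,"gripper":1},{"linear":[-0.02,0.04,0],"roll":0,"gripper":1},{"linear":[-0.02,0.04,0],"roll":0,"gripper":1},{"linear":[-0.02,0.04,0],"roll":0,"gripper":1},{"linear":[-0.02,0.04,0],"roll":0,"gripper":1},{"linear":[-0.02,0.04,0],"roll":0,"gripper":1},{"linear":[-0.01,0.04,0],"roll":0,"gripper":1},{"linear":[0,0.02,0],"roll":0,"gripper":1},{"linear":[0,0,0],"roll":0,"gripper":1},{"linear":[0,0,0],"roll":0,"gripper":1}]'
python3 - <<'E'
from h import *
p,d=manip.read_camera('top');cv2.imwrite('pics/top3.png',p[:,:,::-1]);np.save('pics/top3.npy',d)
p,d=manip.read_camera('side');cv2.imwrite('pics/side3.png',p[:,:,::-1])
E
```

```text
t: 6.95
ee_pos: [569.6, 86.8, 231.1]
ee_rot: [3.122, 0.342, -0.009]
ft_force: [0.0, -0.2, -0.2]
grip_width: 0.001
t: 8.2
ee_pos: [501.7, -221.1, 260.0]
ee_rot: [3.122, 0.348, 0.002]
ft_force: [-0.1, -0.1, 0.7]
grip_width: -0.003
```

View pics/top3.png

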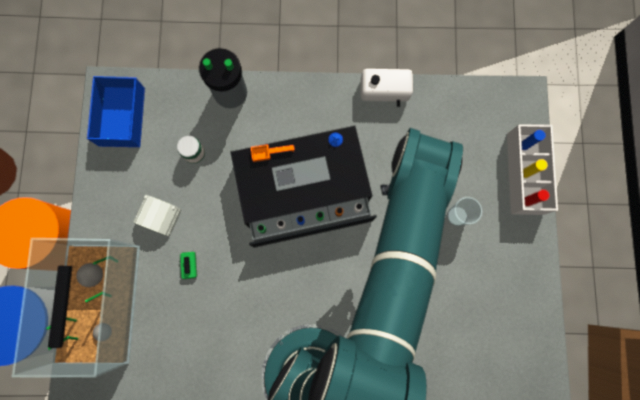

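View pics/side3.png

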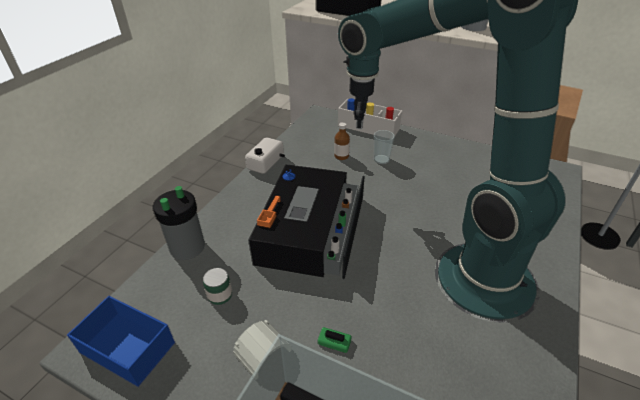

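The tray is out (top view, front edge (250,243)–(375,217)), and the hand is clear of everything. I'll do a quick check of the tray travel and of whether anything else moved.

Run:
```python
from h import *
a=cv2.imread('pics/side0.png').astype(int);b=cv2.imread('pics/side3.png').astype(int);D=abs(a-b).max(2)
for n,(x0,y0,x1,y1) in dict(clip=(280,168,297,182),scoop=(255,195,282,230),tin=(200,265,235,305),cave=(230,315,285,375),scraper=(315,325,355,352),bottle=(332,122,352,162),jar=(373,130,394,165),catch=(286,203,312,222)).items(): print(n,(D[y0:y1,x0:x1]>25).mean().round(3))
c=manip.calibration('top');ax=np.array([np.cos(np.radians(13.5)),np.sin(np.radians(13.5)),0])
for uv in [(250,243),(312,230),(375,217)]:print(((plane(c,uv,105)-[580.9,41.5,0])@ax).round(1))
print(manip.state()['dq'])
```

```text
clip 0.0
scoop 0.0
tin 0.0
cave 0.0
scraper 0.0
bottle 0.0
jar 0.0
catch 0.0
-169.0
-170.6
-172.7
[ 3.96471914e-05 -1.09546834e-03  2.67252272e-03  1.08661357e-03
  2.29859225e-03 -1.04831338e-03  1.17537764e-03]
```

```bash
python3 -c "
from workcell import manip
print(manip.close_job())"
```

```text
the job is handed in; nothing more can be done
None
```

The tray is open, the catch has come back up, and the job is handed in at about 8.3 s on the robot's clock.

- **Finding the catch:** I found it by eye at about (570, 87) mm. The top, side and wrist cameras agreed to within about 2 mm.
- **Pressing it:** I lowered the shut fingertips into the recess and pressed about 6 mm. The vertical force read at most about 4 N. The tray sprang out, and I lifted the hand straight up and moved it away.
- **Last checks:**
  - The tray front stands about 60 mm ahead of where I reckon the caddy's front to be. That estimate is rough, but it fits full travel of 55 mm.
  - The before-and-after side pictures show no change at the clip, scoop, jar, cave, bottle, tin or scraper.
  - The catch also looks as it did at rest, so it appears to be back up.
  - The arm was still and clear of everything, and no check failed or disagreed.

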